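Hand in a scrap tin through the flap of the workshop's deposit safe

TASK

Hand in the rectangular scrap tin at the deposit safe: keep it level, because its lid is only pressed on, and set it down (do not drop it) on the feed tray, end-on to the flap, letting go of it there. Then push it in under the sprung flap, not letting the flap swing back while the tin is still in the doorway, until the tin drops inside and the flap has closed behind it. Do not disturb the other things on the bench.

Things in the scene. Friction and masses are not known exactly. Their poses are not given: they have to be found in the camera images.
- tin: The scrap tin: plain metal, rectangular, 70 mm long (its x axis), 44 mm wide (its y axis), 26 mm high, upright and flat on the bench, 110 to 225 g. Its lid is part of it. Origin at the centre of its underside, z up. Either end may go first.
- safe: Green steel deposit safe, bolted down, 230 mm wide, 200 deep, 265 high, with a 27 mm high handle on its roof. Origin on the bench right under the middle of the doorway's outer lower edge; x points level into the safe, y to the left as one faces it, z up. Its front face rises from x = 0 at tray height, leaning back 8 degrees (x = 22 mm at the roof). Inside floor 6 mm above the bench.
- tray (a point): Centre of the top of the steel feed tray in front of the doorway. The flat top is 105 mm above the bench, 110 mm long (safe x = -110 to 0), 120 mm wide; its side edges are turned up 6 mm, its front end is open. Axes as the safe's.
- doorway (a point): Middle of the doorway's outer lower edge, level with the tray's top. The doorway is 66 mm wide (y = -33 to 33) and 49 mm high. The tall face above leaves no room for an upright gripper to push the tin right in: lean it 30 to 45 degrees, its back towards the tray's open end and its tips pointing into the safe.
- ledge (a point): Middle of the inner end of the ledge that carries the tray's level 22 mm into the safe. With its middle past this edge the tin begins to tip, but flap and friction may hold it there slanting: follow its rear end with the pusher until it drops (about 100 mm, into the collecting space), at most 25 mm inside the doorway. Axes as the safe's.
- flap (a joint): Flap angle (rad): 0 shut against the back of the front face, growing as its lower edge swings into the safe, to 1.35; it cannot swing outwards. Aluminium plate 74 mm wide, 53 high, 3 thick, hinged along the doorway's top (13 mm inside, 53 mm above the tray). Its spring takes about 0.4 N at the lower edge to start it, 0.8 N wide open. Let go, it snaps shut at once.
- flap_edge (a point): Middle of the flap's lower edge.
- round_tin: Bystander: round metal tin, 56 mm across, 30 mm high; origin at the centre of its underside.
- doming_block: Bystander: brass cube, 46 mm, with dark round hollows; origin at the centre of its underside.
- pliers: Bystander: pliers lying flat, 145 mm long, 12 mm high; origin on the bench near their middle, jaws to +x.
- ring_clamp: Bystander: wooden ring clamp lying flat, 124 mm long, 26 mm wide, 18 mm high; origin under its middle, long along x.
Mind the look-alikes: they are no part of the job. What is shaped like the tin but blue or yellow is not meant.

How it is judged:
On the way, in this order (a step that is already met when the one before it is completed fails the run):
1. the tin stands level and let go on the feed tray, before the doorway and end-on to it (x of tin in the frame of safe between -0.1 and -0.015 m and y of tin in the frame of safe between -0.03 and 0.03 m and z of tin in the frame of safe between 0.1 and 0.109 m and angle between the x axis of tin and the x axis of safe, either way round below 0.35 rad and angle between tin's own z axis and vertical below 0.1 rad and linear speed of tin below 0.03 m/s and contact force between the fingers and tin below 0.3 N), for 0.2 s.
2. the tin, on the tray's level, is under the open flap (value of joint flap above 0.4 rad and x of tin in the frame of safe above -0.01 m and z of tin in the frame of safe above 0.095 m), for 0.05 s.
At the end, for the whole second after the job is handed in: The tin lies at rest in the safe's collecting space, below the level of the tray (its origin within the safe's walls and less than 85 mm above the bench), and the flap is shut to within 0.05 rad (x of tin in the frame of safe between 0 and 0.2 m and y of tin in the frame of safe between -0.115 and 0.115 m and z of tin in the frame of safe below 0.085 m and linear speed of tin below 0.02 m/s and value of joint flap below 0.05 rad); the robot touches nothing.
It fails at once if the flap swings back (faster than 2 rad/s, from more than 0.15 rad open) while the tin is in the doorway: still on the tray's level, its middle between 40 mm outside and 10 mm inside (velocity of joint flap below -2 rad/s and value of joint flap above 0.15 rad and x of tin in the frame of safe between -0.04 and 0.01 m and z of tin in the frame of safe above 0.095 m).
It fails at once if the tin is tipped more than 0.5 rad (29 degrees) while outside the safe (angle between tin's own z axis and vertical above 0.5 rad and x of tin in the frame of safe below 0 m).
It fails at once if the tin falls or flies free (faster than 0.5 m/s with no finger on it) outside the safe (linear speed of tin above 0.5 m/s and contact force between the fingers and tin below 0.1 N and x of tin in the frame of safe below 0 m).
It fails at once if another loose thing on the bench is shifted by more than 25 mm (distance of any of round_tin, doming_block, pliers, ring_clamp from where it was at the start of the episode above 0.025 m).
It also fails if it takes over 53 s, if anything falls off the work surface, if the arm or the gripper's body presses on something with over 40 N, if the wrist force passes 120 N, or if a joint passes its speed limit or range.

ROBOT

A 7-joint arm with a two-finger parallel gripper is mounted at the origin on the work surface. World frame = base frame: x ahead of the robot, y to its left, z up, the work surface at z = 0. Lengths are in m, angles in rad, forces in N, time in s.
With the tool pointing down it reaches from about 0.425 to 0.825 m from the base axis. Payload 3.6 kg.
Tool frame: the origin (TCP) lies at the very end of the fingers, on their centre line; the grasp point (between the pads) lies 19 mm behind it; z points along the fingers, y is the line along which they close (so a half turn about z gives the same grasp; the last joint's range is limited). The gripper opens to 85 mm and grips with 20 to 120 N. Pads are 22 mm wide; open, the fingers measure 114 mm over their backs; the gripper's body (76 mm by 85 mm) begins 54 mm behind the grasp point. The pads swing forward as they close: fully open they stand 13 mm farther back than shut.
Start: joints at [-0.026, 0.615, -0.013, 1.423, 0.008, 1.103, -0.04], TCP at [0.65, 0, 0.231] pointing down, gripper open.
Joint ranges: [-3.12, 3.12], [-0.3, 2.06], [-1.34, 1.32], [0.26, 2.42], [-1.36, 4.5], [0.01, 1.98], [-2.84, 2.84]. Speed limits (rad/s): [2.79, 2.79, 3.14, 3.14, 3.14, 3.14, 3.14].

INTERFACE

Orientations are given as a rotation vector (axis times angle).
In Python, from plant import r, gripper_to, planner, vision, monitor gives the robot as it stands. Calls block until the motion is done:
- r.move_pose(position, orientation): joint-space move of the TCP to a pose.
- r.servo_line(position, feed=0.15, orientation=None, f_stop=None): straight line of the TCP; orientation=None keeps the orientation; feed is the mean speed in m/s. With f_stop (N) it stops when the force on the tool has changed by that much, and returns True; else False.
- r.set_joints(angles): joint-space move.
- gripper_to(opening, newtons=None): opening from 0.0 (shut) to 1.0 (fully open); newtons is the grip in N (None keeps the last); returns when the fingers have stopped.
- r.dwell(seconds).
- planner.inverse_kinematics(position, orientation): joint angles nearest the present ones, or None.
- vision.snapshot(name): name is "scene" or "side" or "wrist"; returns the picture (420x560x3 uint8, blue, green, red); there is no depth.
- vision.camera_model(name): a dict with "K" (3x3 intrinsics, pixels), "rvec" (rotation vector, rad) and "tvec" (3), from world to camera coordinates, as OpenCV has them. Camera axes: x right, y down, z forward; pixel columns grow to the right and rows downward; lengths in m; the calibration is good to about 2 mm. A picture is of the moment at which its call begins: read the wrist's pose just before it. camera_model takes no time and is no camera call; for the wrist camera it gives the pose at the moment of the call.
A pose or a line that the arm cannot do raises r.PlanningError and nothing moves.
- r.hand_in(): hands the job in; it is judged then, once.
Readings, each from a call of its own:
- monitor.get_time_s(): time.
- monitor.get_joint_positions(): joint angles.
- monitor.get_joint_velocities(): joint speeds.
- monitor.get_joint_torque(): joint torques, N m.
- monitor.get_position(): TCP position.
- monitor.get_eef_rot(): TCP orientation.
- monitor.get_contact_force(): force on the tool from outside, world axes, zero at the start.
- monitor.get_wrist_torque(): the same for the moment, N m.
- monitor.get_grip_width(): opening from 0.0 (shut) to 1.0 (fully open).
- monitor.get_grasp_force(): force on a finger pad.
Only numpy, scipy, OpenCV 4.12 (cv2) and the standard library are available. Lean on these libraries where they do the work, as an engineer would, in place of code of your own. Each camera call takes 0.05 s, during which the arm holds its last target. There are 200 camera calls.

## Working session

There is one attempt and no reset: what is moved stays moved. The work goes in short steps, each a Python script; the robot and the scene stay as the last script left them, time stands still between calls to the robot, and variables do not carry over. Pictures are saved under pics/ and viewed, at most 10 in all, crops included, and the job is handed in when it is done.

```bash
ls; mkdir -p pics
python3 - <<'E'
from plant import r, gripper_to, planner, vision, monitor
import cv2
for n in ("scene","side","wrist"):
    cv2.imwrite(f"pics/{n}0.png",vision.snapshot(n)); m=vision.camera_model(n); print(n,m)
print(monitor.get_time_s(),monitor.get_eef_rot())
E
```

```text
pics
scene {'K': array([[518.11380241,   0.        , 268.98091767],
       [  0.        , 518.11380241, 203.14094586],
       [  0.        ,   0.        ,   1.        ]]), 'rvec': array([ 1.75758316,  1.54838034, -0.75841245]), 'tvec': array([-0.19602715, -0.20927788,  1.45941131])}
side {'K': array([[527.88288356,   0.        , 274.56320462],
       [  0.        , 527.88288356, 216.08719589],
       [  0.        ,   0.        ,   1.        ]]), 'rvec': array([ 0.22402881, -2.69375196,  1.39742142]), 'tvec': array([0.54798473, 0.0584985 , 1.2144601 ])}
wrist {'K': array([[313.40420435,   0.        , 277.82477853],
       [  0.        , 313.40420435, 206.2807986 ],
       [  0.        ,   0.        ,   1.        ]]), 'rvec': array([-2.81215086e+00, -4.17744644e-04,  2.60726530e-03]), 'tvec': array([-0.6474845 , -0.04271182,  0.379822  ])}
0.15 [-2.22034989e+00 -2.22053301e+00  2.19775465e-03]
```

View pics/scene0.png

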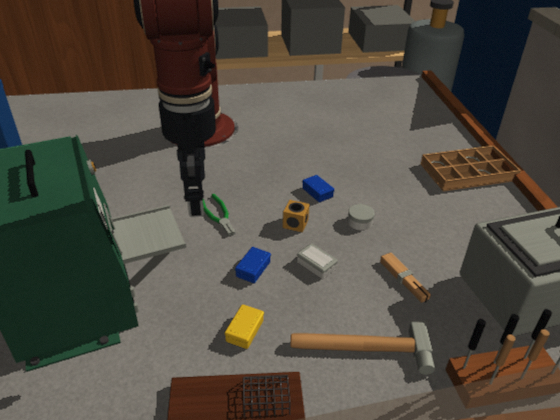

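View pics/side0.png

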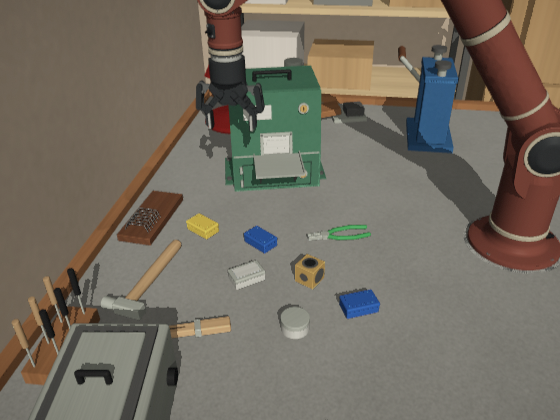

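Candidates for the tin in the scene picture are:
- plain metal rectangular box at (316,260)
- blue boxes at (253,264) and (319,187)
- yellow box at (245,326)
- round tin at (361,216)

By the description I choose (316,260), which is (246,274) in the side view. The tray is at about (148,233) in the scene view and (277,166) in the side view. Next is one close crop to check the choice.

Run:
```python
import cv2, numpy as np
s=cv2.imread("pics/scene0.png"); d=cv2.imread("pics/side0.png")
def crop(im,x,y,w,h,W=400,H=300): return cv2.resize(im[y:y+h,x:x+w],(W,H),interpolation=cv2.INTER_CUBIC)
# scale 4 : 100x75
a=crop(s,265,225,100,75); b=crop(s,95,195,100,75); c=crop(d,200,235,100,75); e=crop(d,225,125,100,75)
cv2.imwrite("pics/crop1.png",np.vstack([np.hstack([a,b]),np.hstack([c,e])]))
```

```text
(no output)
```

View pics/crop1.png

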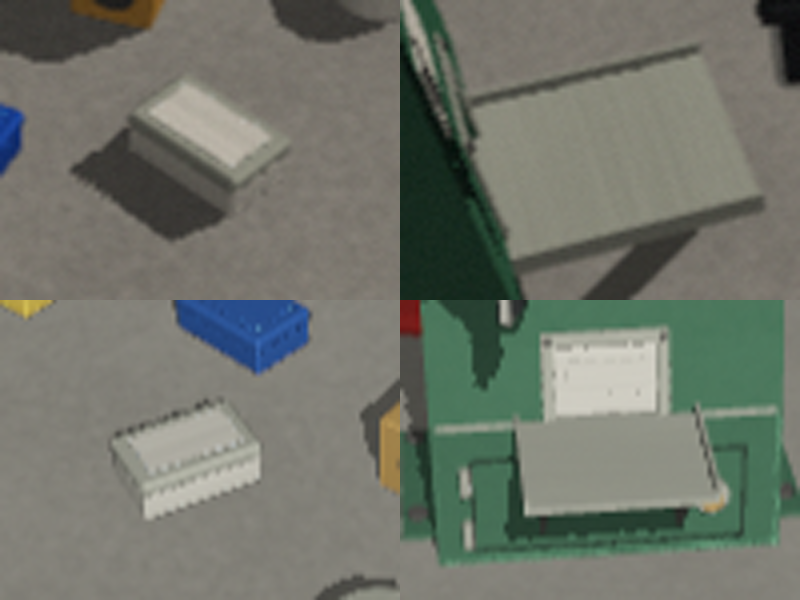

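The tin at crop (210,130) is plain metal and rectangular, with no paint. Its top corners in the scene view are (311,244), (337.5,262), (324,272) and (297.5,254.5). The tray's front end in the scene view runs from (169.5,206.5) to (185.5,244.5).

```bash
cat > h.py <<'E'
from plant import r, gripper_to, planner, vision, monitor
import cv2, numpy as np
from scipy.spatial.transform import Rotation as R
def ray(m,uv,z):
    p=cv2.undistortPoints(np.array([[uv]],float),m["K"],None)[0,0]
    Rm=cv2.Rodrigues(m["rvec"])[0]; c=-Rm.T@m["tvec"]; d=Rm.T@np.array([*p,1])
    return c+d*(z-c[2])/d[2]
def down(yaw,lean=0):
    # tool y axis at heading yaw+90deg ; tool x along yaw; lean tips tool z towards heading yaw
    z=np.array([np.sin(lean)*np.cos(yaw),np.sin(lean)*np.sin(yaw),-np.cos(lean)])
    y=np.array([-np.sin(yaw),np.cos(yaw),0]); x=np.cross(y,z)
    return R.from_matrix(np.c_[x,y,z]).as_rotvec()
E
python3 - <<'E'
from h import *
np.set_printoptions(precision=4,suppress=True)
S=vision.camera_model("scene");D=vision.camera_model("side")
for n,m,pts,z in [("tinS",S,[(311.2,243.7),(337.5,262),(323.7,271.7),(297.5,254.5)],.026),
 ("tinD",D,[(227.5,270.5),(256,260),(265,272),(236.5,282)],.026),
 ("trayS",S,[(169.5,206.3),(185.5,244.3),(113,219.5),(125,260.5)],.111),
 ("trayD",D,[(256.3,178.3),(306,175.8),(253.8,154),(299.3,151.8)],.105),
 ("roundS",S,[(361,210)],.03),("blockS",S,[(296,208)],.046),("blue",S,[(253,258),(319,183)],.026)]:
    p=np.array([ray(m,u,z) for u in pts]); print(n,p[:,:2].tolist(),p.mean(0))
print(R.from_rotvec(monitor.get_eef_rot()).as_matrix())
for y in (0,np.pi,np.pi/2): print(R.from_rotvec(down(y)).as_matrix())
E
```

```text
tinS [[0.5412740188731914, 0.21308236614469256], [0.5992422076515137, 0.253317978119936], [0.6216422717967436, 0.22136772576373487], [0.5689686976287632, 0.18037137464138983]] [0.5828 0.217  0.026 ]
tinD [[0.6162675340307042, 0.228015968327427], [0.5638723533614647, 0.185158801125469], [0.5372484098244822, 0.2206167007898262], [0.5891280561573439, 0.25999979904113935]] [0.5766 0.2234 0.026 ]
trayS [[0.49442240435991147, -0.059699269081445086], [0.6078084418552032, -0.029340083428759853], [0.5219687178561464, -0.16302959631655103], [0.6363090796376252, -0.13102589527188083]] [ 0.5651 -0.0958  0.111 ]
trayD [[0.602792110764609, -0.021048450836240296], [0.48664081454363994, -0.04957472065950541], [0.633963172285144, -0.1394876899868942], [0.5192741735348789, -0.16764767218951393]] [ 0.5607 -0.0944  0.105 ]
roundS [[0.45205057872587473, 0.33990301383469185]] [0.4521 0.3399 0.03  ]
blockS [[0.4479408933429466, 0.19741548543409984]] [0.4479 0.1974 0.046 ]
blue [[0.5680274959816464, 0.09284582296991815], [0.33617662238909907, 0.27166265924572774]] [0.4521 0.1823 0.026 ]
[[-0.0001  1.     -0.002 ]
 [ 1.      0.0001  0.    ]
 [ 0.     -0.002  -1.    ]]
[[-1.  0.  0.]
 [ 0.  1.  0.]
 [-0.  0. -1.]]
[[ 1. -0. -0.]
 [-0. -1. -0.]
 [ 0.  0. -1.]]
[[ 0. -1. -0.]
 [-1.  0. -0.]
 [ 0.  0. -1.]]
```

Both views agree. The tin is at about (0.580, 0.220) with its long axis at 37°. The safe's x axis points at about -75.3° and the doorway is near (0.578, -0.149). I'll check that the planned poses are reachable, then move above the tin for a closer look.

```bash
cat >> h.py <<'E'
PHI=np.radians(-75.3); DOOR=np.array([0.577,-0.148])
EX=np.array([np.cos(PHI),np.sin(PHI)]); EY=np.array([-EX[1],EX[0]])
def sp(x,y,z): return np.array([*(DOOR+x*EX+y*EY),z])
E
python3 - <<'E'
from h import *
tin=[0.580,0.220]; gy=np.radians(-143)
for nm,p,o in [("g",[*tin,.003],down(gy)),("pl",sp(-.065,0,.11),down(PHI)),("plhi",sp(-.065,0,.2),down(PHI)),
  *[(f"push{x}{l}",sp(x,0,.118),down(PHI,np.radians(l))) for x in(-.14,-.03,.02) for l in(35,45)]]:
    q=planner.inverse_kinematics(p,o); print(nm,None if q is None else np.round(q,2))
r.move_pose([*tin,.14],down(gy)); gripper_to(0.8)
m=vision.camera_model("wrist"); cv2.imwrite("pics/w1.png",vision.snapshot("wrist"))
np.savez("w1.npz",**m)
for c in [(x,y) for x,y in [(0,0)]]:
    pts=[np.array([tin[0]+a*np.cos(np.radians(37))-b*np.sin(np.radians(37)),tin[1]+a*np.sin(np.radians(37))+b*np.cos(np.radians(37)),.026]) for a,b in[(.035,.022),(-.035,.022),(-.035,-.022),(.035,-.022)]]
    print(cv2.projectPoints(np.array(pts),m["rvec"],m["tvec"],m["K"],None)[0][:,0].round(1).tolist())
print(monitor.get_time_s())
E
```

```text
g [-0.5   0.86  0.17  1.71 -0.23  0.6  -1.12]
pl [ 0.16  0.63 -0.07  1.8   0.07  0.71  0.31]
plhi [ 0.16  0.52 -0.08  1.71  0.05  0.91  0.32]
push-0.1435 [-0.6   0.69  0.39  1.97  0.64  0.64 -0.58]
push-0.1445 [-0.73  0.77  0.49  1.98  0.75  0.68 -0.75]
push-0.0335 [-0.41  0.7   0.43  1.96  0.7   0.53 -0.44]
push-0.0345 [-0.57  0.79  0.56  1.99  0.87  0.53 -0.69]
push0.0235 [-0.32  0.71  0.44  1.93  0.7   0.49 -0.37]
push0.0245 [-0.49  0.81  0.59  1.97  0.9   0.46 -0.65]
[[249.7, 159.1], [252.1, 237.1], [301.4, 237.1], [303.3, 159.1]]
1.5667
```

View pics/w1.png

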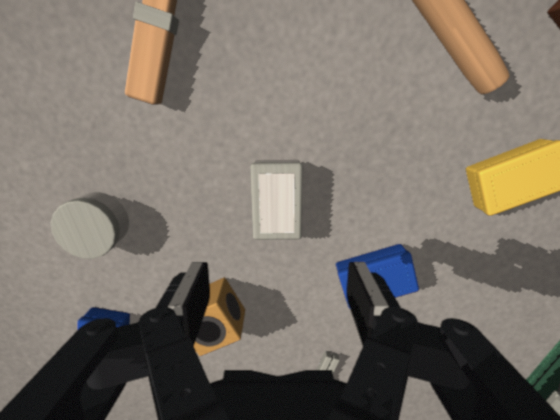

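The wrist picture shows the plain tin at columns 250–301 and rows 160–239. My estimate projects onto it within 2 px, and the fingers clear the neighbours. I'll grasp, lift and carry it.

Run:
```python
from h import *
tin=[0.580,0.220]; gy=np.radians(-143)
print(r.servo_line([*tin,.003],feed=.12,f_stop=8))
gripper_to(0.3,40); print(monitor.get_grip_width(),monitor.get_grasp_force(),monitor.get_position())
r.servo_line([*tin,.2],feed=.12)
print(monitor.get_grip_width(),monitor.get_grasp_force(),monitor.get_contact_force())
r.servo_line(sp(-.065,0,.2),feed=.15,orientation=down(PHI))
m=vision.camera_model("wrist"); cv2.imwrite("pics/w2.png",vision.snapshot("wrist")); np.savez("w2.npz",**m)
pts=[sp(-.11,y,.105) for y in(.06,-.06)]+[sp(0,y,.105) for y in(.033,-.033)]+[sp(0,y,.105) for y in(.06,-.06)]
print(cv2.projectPoints(np.array(pts),m["rvec"],m["tvec"],m["K"],None)[0][:,0].round(1).tolist())
print(monitor.get_time_s(), monitor.get_grasp_force())
```

```text
False
0.5065953412298171 43.31960320472717 [0.58064105 0.22027869 0.00396286]
0.5017136100856766 42.70941495895386 [ 0.26293681 -0.29740078 -2.07964457]
[[359.3, 153.3], [200.2, 153.2], [317.4, 280.2], [241.3, 280.1], [348.5, 280.2], [210.2, 280.1]]
7.2333 42.546147108078
```

View pics/w2.png

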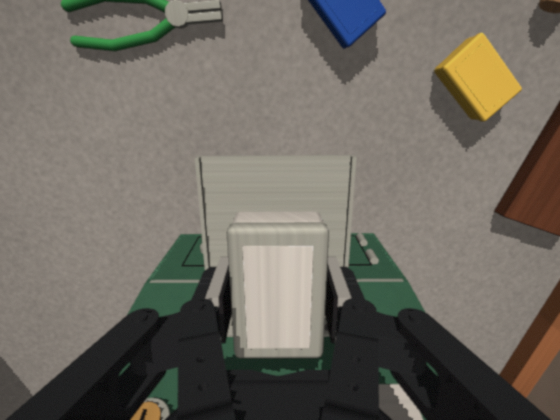

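The picture shows the tin held level at about (278,290). The tray's front edge is at row 156, from column 197 to 355, so the tray centre is about 2.5 mm further to -y and 2 mm further in than I assumed. I'll correct for that, set the tin down and let go.

```bash
echo 'DOOR=DOOR+.002*EX-.0025*EY' >> h.py
python3 - <<'E'
from h import *
r.servo_line(sp(-.063,0,.125),feed=.1)
r.dwell(.2)
print(r.servo_line(sp(-.063,0,.106),feed=.02,f_stop=3),monitor.get_position(),monitor.get_contact_force())
gripper_to(.72); print(monitor.get_grip_width(),monitor.get_grasp_force())
r.dwell(.3)
r.servo_line(sp(-.063,0,.20),feed=.12)
r.servo_line(sp(-.17,0,.20),feed=.15)
m=vision.camera_model("wrist"); cv2.imwrite("pics/w3.png",vision.snapshot("wrist")); np.savez("w3.npz",**m)
pts=[sp(-.063+a,b,.131) for a,b in[(.035,.022),(-.035,.022),(-.035,-.022),(.035,-.022)]]+[sp(-.11,y,.105) for y in(.06,-.06)]+[sp(0,y,.105) for y in(.033,-.033)]
print(cv2.projectPoints(np.array(pts),m["rvec"],m["tvec"],m["K"],None)[0][:,0].round(1).tolist())
print(monitor.get_time_s())
E
```

```text
True [ 0.55893114 -0.08960106  0.10893325] [-0.75650192 -0.40229649  4.83634527]
0.7187176351551762 0.0
[[305.9, 371.9], [308.3, 303.5], [252.9, 303.5], [255.1, 371.8], [350.3, 273.1], [210.8, 273.0], [314.3, 372.2], [246.5, 372.1]]
11.5417
```

View pics/w3.png

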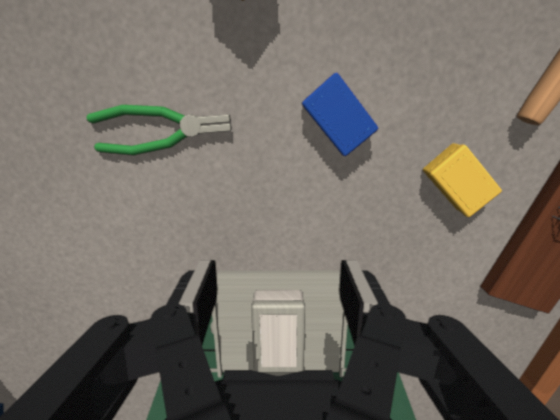

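The tin stands straight on the tray: its rear top edge is at row 301, columns 253–304, within 2 mm of the plan. Now I'll close the gripper, lean it 45° and push.

Run:
```python
from h import *
gripper_to(0.0); o=down(PHI,np.radians(45))
r.move_pose(sp(-.17,0,.19),o)
r.servo_line(sp(-.15,-.001,.116),feed=.12)
r.dwell(.2)
print(r.servo_line(sp(-.05,-.001,.116),feed=.04,f_stop=20),monitor.get_contact_force())
print(r.servo_line(sp(-.004,-.001,.116),feed=.03,f_stop=25),monitor.get_contact_force(),monitor.get_position()-sp(0,0,0))
a=vision.snapshot("side");b=vision.snapshot("scene")
f=lambda im,x,y:cv2.resize(im[y:y+75,x:x+100],(400,300),interpolation=cv2.INTER_CUBIC)
cv2.imwrite("pics/p1.png",np.hstack([f(a,225,120),f(b,85,190)]))
print(monitor.get_time_s())
```

```text
False [-1.09620158  2.84156345  1.693522  ]
False [-0.10970998 -0.13062579  0.47638433] [-0.00207332  0.00376576  0.1158294 ]
18.3917
```

View pics/p1.png

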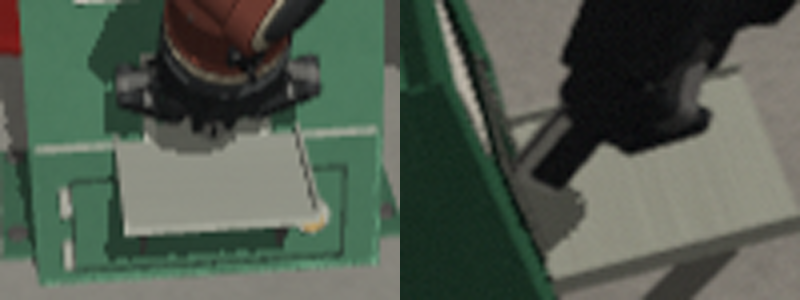

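The push went through: the tray is empty and the fingertips are at the doorway, at about (535,175) in the right-hand crop. The force has fallen to about zero, so the tin has probably tipped. I'll follow up to the allowed depth, withdraw and look.

Run:
```python
from h import *
print(r.servo_line(sp(.014,-.001,.117),feed=.03,f_stop=20),monitor.get_contact_force(),monitor.get_position()-sp(0,0,0))
r.dwell(.3);print(monitor.get_contact_force())
r.servo_line(sp(-.15,-.001,.117),feed=.1)
print(monitor.get_contact_force())
r.servo_line(sp(-.20,0,.19),feed=.15)
m=vision.camera_model("wrist");a=vision.snapshot("side");b=vision.snapshot("wrist")
cv2.imwrite("pics/p2.png",np.hstack([cv2.resize(a[100:205,210:350],(400,300),interpolation=cv2.INTER_CUBIC),cv2.resize(b,(400,300))]))
print(monitor.get_time_s())
```

```text
False [-0.78501686  2.05348342  0.40140804] [ 0.00236593 -0.01372573  0.11687465]
[-1.26783835  0.65360208 -0.38648247]
[-0.11588578 -0.63265391 -0.85706739]
22.075
```

View pics/p2.png

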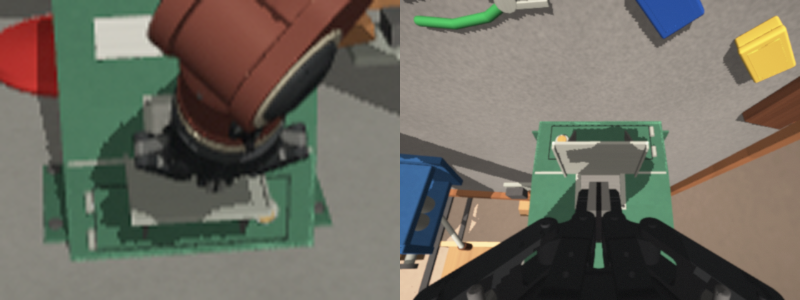

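The tray is empty, but the arm hides the doorway at (600,190) in the right half. I'll move clear and compare the door area with the first picture.

Run:
```python
from h import *
r.servo_line(sp(-.22,.09,.21),feed=.15)
m=vision.camera_model("wrist");b=vision.snapshot("wrist")
u,v=cv2.projectPoints(np.array([sp(0,0,.125)]),m["rvec"],m["tvec"],m["K"],None)[0][0,0]; print(u,v)
r.move_pose([.62,.12,.3],down(-np.pi/2))
a=vision.snapshot("side"); a0=cv2.imread("pics/side0.png")
f=lambda im,x,y,w=100,h=75:cv2.resize(im[y:y+h,x:x+w],(400,300),interpolation=cv2.INTER_CUBIC)
x=int(np.clip(u-80,0,400));y=int(np.clip(v-60,0,300))
cv2.imwrite("pics/p3.png",np.vstack([np.hstack([f(a0,225,125),f(a,225,125)]),np.hstack([f(b,x,y,160,120),cv2.resize(b,(400,300))])]))
cv2.imwrite("pics/side3.png",a); print(monitor.get_time_s())
```

```text
209.08937094421148 249.12005454940444
23.6333
```

View pics/p3.png

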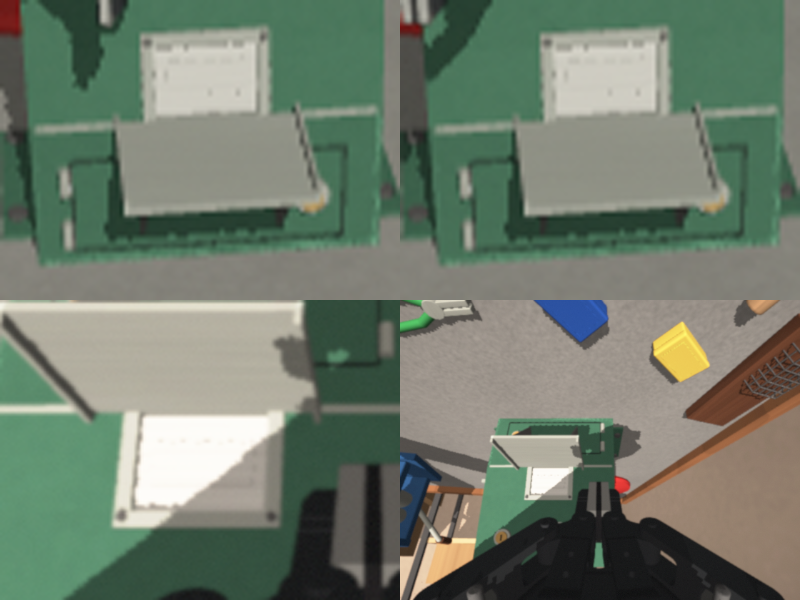

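The shut flap at (605,75) looks the same as at the start, and neither tray nor doorway shows the tin. The pusher also followed through past the ledge edge, so the tin is inside. The arm is clear, so I'll hand in.

```bash
python3 -c "
from h import *
r.dwell(.5); print(r.hand_in())"
```

```text
the job is handed in; nothing more can be done
None
```

I handed the job in at about 24 s of robot time: the tin was set down level on the tray and pushed in under the flap; the last picture shows the flap shut and the tray empty. The hand-in returned no verdict, and I infer rather than saw that the tin dropped inside.

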